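# Change the dosing pump over to the fresh hardener tin

### The job

The hardener tin with the dosing pump in it is used up: change the pump over to the fresh tin. Pull the plug cap out of the fresh tin, draw the pump out of the old tin, tilt it so that its bent foot goes down through the fresh tin's neck, then straighten it as it goes in and lower it in the hand until its flange sits flat on the neck. Push the plug cap into the old tin's open neck, and leave both tins standing where they are and the other things on the bench alone.

Things in the scene. Friction and masses are not known exactly. Their poses are not given: they have to be found in the camera images.
- full_tin: fresh tin, the one with the plug cap in its neck: oblong tinplate, pale label, 100 (its x) x 58 (its y) x 112 mm high, loose, 0.6 kg. Origin: centre of underside, z up. On top a neck, 14 mm high, 34 mm outside, its axis 18 mm off centre towards +x, so the long end is the -x end; this starts towards the robot (yaw within 0.35 rad)
- full_tin_mouth (a point): centre of the fresh tin's neck rim, 126 mm above its underside, 18 mm to its +x; axes as the tin's. Straight round bore, 27 mm diameter, 17 mm long, through neck and top into the hollow tin: floor 124 mm below the rim; from the neck axis it is 66 mm to the -x end wall, but 30 mm to the +x end and 27 mm to each side
- empty_tin: used-up tin, the one with the pump in its neck: same shape, size, axes and start yaw as the fresh one, loose, only about 0.24 kg. The two stand side by side on the bench, neck axes at least 0.16 m apart; either may be the left one
- empty_tin_mouth (a point): centre of the used-up tin's neck rim, 126 mm above its underside, 18 mm to its +x; axes, bore and hollow inside as the fresh tin's
- pump: loose white hand pump, 0.15 kg, one rigid piece. Origin: centre of the flange's underside, which sits on the neck rim; z up the stem. Upwards: flange 44 mm diameter to z = 6 mm; ribbed barrel 26 mm diameter, z = 6 to 42 (grip here); thumb head 27 mm diameter, z = 50 to 60, with an 8 mm thick spout towards +x. Downwards: plug 21 mm diameter, tapered, to z = -11; then the dip tube
- pump_foot (a point): centre of the end of the bent dip tube, at (-31.2, 0, -113) mm in the pump's frame. Steel tube 8 mm diameter: straight down the pump's z axis to z = -95, then bent 60 degrees to -x, foot 36 mm long. Too wide for the bore unless the pump's top leans to -x by 25 to 45 degrees while the foot passes; only the tin's -x end has room for it, so seated pump and tin axes agree
- pump_spout (a point): outlet of the spout, at (57, 0, 47) mm in the pump's frame: the spout points the other way from the bent foot, so it shows which way the hidden foot points
- cap: loose black plug cap, 30 g: ribbed disc 42 mm diameter, 16 mm thick, with a plug 21 mm diameter (18 mm at its end) 10 mm down from it. Origin: centre of the disc's underside, which sits on the neck rim; the plug is loose in the bore and pulls straight up. It stands on its plug on the bench, which is clear at x = 0.40 to 0.50 m, 0.23 to 0.31 m to either side of the robot's midline
- paint_can: bystander: round 1-litre paint can, 109 mm diameter, 118 mm high, loose, to the far right; origin at the centre of its underside
- mixing_cup: bystander: clear plastic mixing cup, 84 mm diameter, 95 mm high, loose, beyond the tins, between them; origin at the centre of its underside
- tape_roll: bystander: roll of masking tape lying flat, 104 mm diameter, 24 mm high, loose, on the robot's side of the tins; origin at the centre of its underside
- spray_gun: bystander: spray gun with its cup, 285 mm high, on a round bench stand 110 mm diameter, loose, 1.3 kg, to the far left; origin at the centre of the stand's underside
Not all that is in view belongs to the job. Leave any orange look-alike of the pump alone.

How it is judged:
By the outcome, as a careful person would: the job done as asked, in the order asked, and still so for the second after the job is handed in, with the robot touching nothing.
It also fails if it takes over 67 s, if anything falls off the work surface, if the arm or the gripper's body presses on something with over 40 N, if the wrist force passes 120 N, or if a joint passes its speed limit or range.

### The arm

A 6-joint arm with a two-finger parallel gripper is mounted at the origin on the work surface. World frame = base frame: x ahead of the robot, y to its left, z up, the work surface at z = 0. Lengths are in m, angles in rad, forces in N, time in s.
With the tool pointing down it reaches from about 0.35 to 0.725 m from the base axis. Payload 4.3 kg.
Tool frame: the origin (TCP) lies at the very end of the fingers, on their centre line; the grasp point (between the pads) lies 19 mm behind it; z points along the fingers, y is the line along which they close (so a half turn about z gives the same grasp; the last joint's range is limited). The gripper opens to 85 mm and grips with 20 to 120 N. Pads are 22 mm wide; open, the fingers measure 114 mm over their backs; the gripper's body (76 mm by 85 mm) begins 54 mm behind the grasp point. The pads swing forward as they close: fully open they stand 13 mm farther back than shut.
Start: joints at [1.064, 0.377, 0.081, 1.274, 0, 1.46], TCP at [0.222, 0.53, 0.231] pointing down, gripper open.
Joint ranges: [-2.72, 2.72], [-0.84, 1.66], [-1.02, 1.22], [-1.77, 2.12], [-1.37, 1.28], [-3.14, 3.14]. Speed limits (rad/s): [2.57, 2.57, 3.14, 3.14, 3.14, 3.14].

### API

Orientations are given as a unit quaternion [w, x, y, z].
In Python, from rig import robot gives the robot as it stands. The module is installed in compiled form; this text tells all that it offers. Calls block until the motion is done:
- robot.move_ptp(position, orientation): joint-space move of the TCP to a pose.
- robot.servo_line(position, attitude=None, vel=0.15, threshold=None): straight line of the TCP; attitude=None keeps the orientation; vel is the mean speed in m/s. With threshold (N) it stops when the force on the tool has changed by that much, and returns True; else False.
- robot.move_joints(angles): joint-space move.
- robot.let_go() and robot.close_gripper(): open the fingers fully, or close them until they stop; the grip force is fixed at half the most.
- robot.wait(seconds).
- robot.inverse_kinematics(position, orientation): joint angles nearest the present ones, or None.
- robot.sense(): the state.
- robot.capture(name): name is "scene" or "top" or "wrist"; returns a dict with "color" (400x640x3 uint8, blue, green, red), "fx", "fy", "cx", "cy" (pixels), "dist_coeffs" ([k1, k2, p1, p2, k3] as OpenCV has them; the pictures are not rectified), "R" (3x3) and "t" (3): a world point X has camera coordinates R X + t; the wrist camera has in their place "tool_from_camera" (4x4, takes a point from camera to tool coordinates, whose origin is the TCP and whose axes are the flange's). Camera axes: x right, y down, z forward; pixel columns grow to the right and rows downward; lengths in m; the calibration is good to about 2 mm. A picture is of the moment at which its call begins: read the wrist's pose just before it. There is no depth.
A pose or a line that the arm cannot do raises robot.MotionError and nothing moves.
- robot.sign_off(): hands the job in; it is judged then, once.
Trained networks look in a picture, given as the dict that the camera call returned (one of the last four; its "shot" number tells which), for a name from the list of things; names that differ only in an ending like _2 or _b are one class to them, and where a whole thing is asked for, a point or a joint stands for the part that bears it (a point fixed in the world has none). Each returns a list of dicts, best first, with "p" (0 to 1); they miss things now and then, are a little off and sometimes report something else, mostly with a low value. They report only what shows in the picture. A call takes as long as a camera call. They do not tell look-alikes from the thing itself.
- robot.look_for(picture, name): "pixel" ([column, row] in pixels, amid what is visible of it).
- robot.pinpoint(picture, name): "pixel" ([column, row] in pixels: a listed point, or the origin of a listed thing).
The state is a dict: "time": time; "joints": joint angles; "qd": joint speeds; "effort": joint torques, N m; "position": TCP position; "ee_rot": TCP orientation; "wrist_force": force on the tool from outside, world axes, zero at the start; "moment": the same for the moment, N m; "grip_width": finger opening in m; "finger_force": force on a finger pad.
Only numpy, scipy, OpenCV 4.12 (cv2) and the standard library are available. Lean on these libraries where they do the work, as an engineer would, in place of code of your own. Each camera call takes 0.05 s, during which the arm holds its last target. There are 200 camera calls.

## Working session

There is one attempt and no reset: what is moved stays moved. The work goes in short steps, each a Python script; the robot and the scene stay as the last script left them, time stands still between calls to the robot, and variables do not carry over. Pictures are saved under pics/ and viewed, at most 10 in all, crops included, and the job is handed in when it is done.

```bash
mkdir -p pics
cat > h.py <<'E'
import numpy as np, cv2
from rig import robot
from scipy.spatial.transform import Rotation as Rn
def Q(R):
    q=Rn.from_matrix(R).as_quat(); return [q[3],q[0],q[1],q[2]]
def Rq(q): return Rn.from_quat([q[1],q[2],q[3],q[0]]).as_matrix()
def ext(pic,state=None):
    if "R" in pic: return np.array(pic["R"]),np.array(pic["t"])
    T=np.eye(4);T[:3,:3]=Rq(state["ee_rot"]);T[:3,3]=state["position"]
    M=np.linalg.inv(T@np.array(pic["tool_from_camera"])); return M[:3,:3],M[:3,3]
def ray(pic,px,state=None):
    K=np.array([[pic["fx"],0,pic["cx"]],[0,pic["fy"],pic["cy"]],[0,0,1]])
    u=cv2.undistortPoints(np.array([[px]],float),K,np.array(pic["dist_coeffs"],float))[0,0]
    R,t=ext(pic,state); d=R.T@np.array([u[0],u[1],1]); return -R.T@t, d/np.linalg.norm(d)
def tri(rays):
    A=0;b=0
    for c,d in rays:
        P=np.eye(3)-np.outer(d,d);A=A+P;b=b+P@c
    x=np.linalg.solve(A,b); return x,[float(np.linalg.norm((np.eye(3)-np.outer(d,d))@(x-c))) for c,d in rays]
def atz(r,z): return r[0]+r[1]*(z-r[0][2])/r[1][2]
def proj(pic,X,state=None):
    R,t=ext(pic,state);K=np.array([[pic["fx"],0,pic["cx"]],[0,pic["fy"],pic["cy"]],[0,0,1]])
    return cv2.projectPoints(np.array([X],float),cv2.Rodrigues(R)[0],t,K,np.array(pic["dist_coeffs"],float))[0][0,0]
E
python3 - <<'E'
from h import *
np.set_printoptions(precision=4,suppress=True)
s=robot.sense();print({k:np.round(v,3) for k,v in s.items()});print(Rq(s["ee_rot"]))
P={n:robot.capture(n) for n in("scene","top")}
Z=dict(full_tin=0,full_tin_mouth=.126,empty_tin=0,empty_tin_mouth=.126,pump=.126,pump_spout=.173,cap=.126,paint_can=0,mixing_cup=0,tape_roll=0,spray_gun=0)
for n,p in P.items():
    cv2.imwrite(f"pics/{n}0.png",p["color"]); print(n,"cam",ray(p,[320,200]))
    for k,z in Z.items():
        for d in robot.pinpoint(p,k)[:3]:
            if d["p"]>.2: print(n,k,round(d["p"],2),np.round(d["pixel"],1),atz(ray(p,d["pixel"]),z))
print(robot.sense()["time"])
E
```

```text
{'time': np.float64(0.0), 'joints': array([ 1.064,  0.378,  0.08 ,  1.274, -0.   ,  1.46 ]), 'qd': array([-0.   ,  0.001,  0.001,  0.   , -0.001,  0.001]), 'effort': array([  0.001, -46.36 ,  26.988,   0.021,  -0.   ,   0.   ]), 'position': array([0.222, 0.53 , 0.23 ]), 'ee_rot': array([-0.   ,  0.197,  0.98 , -0.001]), 'wrist_force': array([-0.205, -0.292,  0.501]), 'moment': array([-0.023,  0.044,  0.013]), 'finger_force': np.float64(0.0), 'grip_width': np.float64(0.085)}
[[-0.9223  0.3865 -0.001 ]
 [ 0.3865  0.9223 -0.0018]
 [ 0.0002 -0.002  -1.    ]]
scene cam (array([1.2854, 0.0133, 1.2907]), array([-0.5804, -0.0108, -0.8142]))
scene full_tin 0.66 [282.4 240.3] [ 0.5456 -0.1379  0.    ]
scene full_tin_mouth 0.88 [279.4 223.5] [ 0.5531 -0.1373  0.126 ]
scene full_tin_mouth 0.73 [365.9 247.1] [0.641  0.1486 0.126 ]
scene pump 0.7 [371.7 231.8] [0.5831 0.1708 0.126 ]
scene pump 0.49 [430.5 173. ] [0.3296 0.4028 0.126 ]
scene pump_spout 0.71 [426.7 159.5] [0.3053 0.3822 0.173 ]
scene pump_spout 0.63 [377.6 244.4] [0.6572 0.1802 0.173 ]
scene cap 0.43 [277.7 228.3] [ 0.572  -0.1417  
[... 365 characters left out ...]
-0.1306  0.    ]
top full_tin_mouth 0.87 [368.4 167.5] [ 0.5545 -0.1448  0.126 ]
top empty_tin_mouth 0.57 [246.3 149.2] [0.5949 0.1737 0.126 ]
top pump 0.58 [154.7 277.4] [0.2598 0.3965 0.126 ]
top pump 0.53 [244.5 153.2] [0.5842 0.178  0.126 ]
top pump_spout 0.64 [159.2 304.1] [0.2033 0.364  0.173 ]
top pump_spout 0.63 [246.2 127.2] [0.6408 0.1682 0.173 ]
top pump_spout 0.31 [247.9 153.4] [0.575  0.1615 0.173 ]
top cap 0.51 [369.6 165. ] [ 0.5611 -0.1479  0.126 ]
top paint_can 0.76 [446.  172.3] [ 0.5663 -0.3983  0.    ]
top mixing_cup 0.84 [309.7 123.7] [0.7015 0.0099 0.    ]
top tape_roll 0.89 [302.  226.3] [0.3979 0.0256 0.    ]
top spray_gun 0.62 [158.6 173.1] [0.5438 0.4505 0.    ]
1.2
```

View pics/scene0.png

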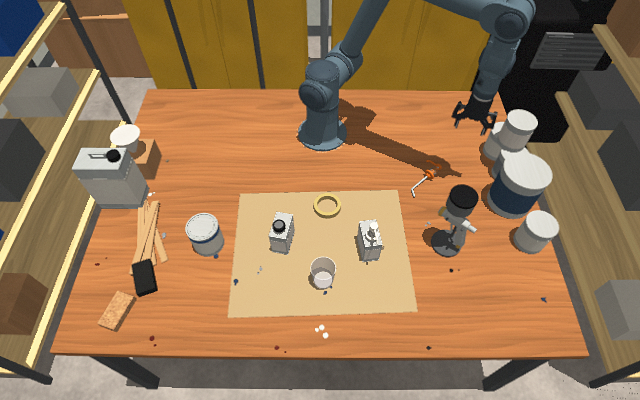

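View pics/top0.png

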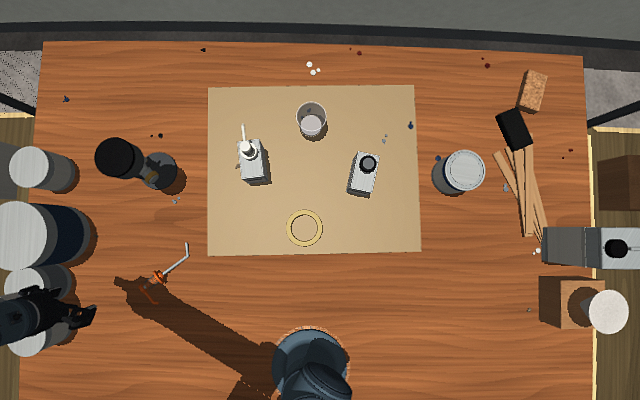

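The fresh tin with the black cap is on the right (cap at px 368,163 in top) and the old tin with the white pump is on the left (248,150), its spout pointing away from the robot. The orange look-alike lies at (160,275), and the spray gun is at the far left. Next I'll take wrist views of both tins and plan the tilt path offline.

```bash
cat >> h.py <<'E'
def Rdown(yaw,lean=0.):
    # tool down, closing along tin y; lean: pump top towards tin -x
    c,s=np.cos(yaw),np.sin(yaw)
    R0=np.array([[-c,-s,0],[-s,c,0],[0,0,-1.]])
    return Rn.from_rotvec(-lean*np.array([-s,c,0])).as_matrix()@R0
E
cat > plan.py <<'E'
import numpy as np
# tin frame 2D (x,z) rel. mouth centre. pump pose: origin (x,z), lean th (top to -x)
def pts():
    P=[(0,z,4) for z in np.arange(-12,-95.1,-1.)]
    P+=[(-.866*l,-95-.5*l,4) for l in np.arange(0,32.1,1.)]   # capsule
    P+=[(-31.2+a*.5,-113-a*.866,.2) for a in (-4,4)]+[(0,-4,11),(0,-1,10.5)][:0]
    P+=[(s*10.5,-.5,0.) for s in(-1,1)]+[(s*9.5,-11,0.) for s in(-1,1)]+[(s*22,0,0.) for s in (-1,1)]
    return np.array(P)
PT=pts()
H=13.
def sd(x,z):  # distance from point to solid (positive free), array
    # free region: above rim, bore, interior. solids: boxes: ring right, ring left(top plate+neck), walls, floor
    def box(x0,x1,z0,z1):
        dx=np.maximum(np.maximum(x0-x,x-x1),0);dz=np.maximum(np.maximum(z0-z,z-z1),0)
        o=np.hypot(dx,dz);i=np.minimum(np.maximum(np.maximum(x0-x,x-x1),np.maximum(z0-z,z-z1)),0)
        return o+i
    d=np.stack([box(H,17,-17,0),box(-17,-H,-17,0),box(17,31,-17,-14),box(-67,-17,-17,-14),box(30,31,-125,-14),box(-67,-66,-125,-14),box(-67,31,-130,-124)])
    return d.min(0)
def clear(x,z,th):
    c,s=np.cos(th),np.sin(th)
    X=x+PT[:,0]*c-PT[:,1]*s   # lean: top (0,+) -> -x
    Z=z+PT[:,0]*s+PT[:,1]*c
    return (sd(X,Z)-PT[:,2]).min()
if __name__=="__main__":
    ths=np.radians(np.arange(0,46,2.5)); xs=np.arange(-80,20.1,1.)
    zs=np.arange(0,136,3.)
    # DP maximise sum-of-penalty, from z=0,th=0,x=0 upward
    C=[np.array([[clear(x,z,t) for x in xs] for t in ths]) for z in zs]
    pen=[np.where(c<1.,1e3,0)+np.exp(-np.minimum(c,9)/1.2)*10 for c in C]
    V=np.full(C[0].shape,1e9);V[0,80]=0;back=[]
    for k in range(1,len(zs)):
        N=np.full(V.shape,1e9);B=np.zeros(V.shape+(2,),int)
        for i in range(len(ths)):
            for di in range(-1,2):
                if not 0<=i+di<len(ths):continue
                for dj in range(-4,5):
                    sh=np.full(len(xs),1e9);a=np.arange(len(xs));src=a+dj;ok=(src>=0)&(src<len(xs))
                    sh[ok]=V[i+di][src[ok]]+.01*dj*dj+.02*abs(di)
                    m=sh<N[i];N[i][m]=sh[m];B[i][m,0]=i+di;B[i][m,1]=src[m]
        V=N+pen[k];back.append(B)
    i,j=np.unravel_index(V.argmin(),V.shape);path=[]
    for k in range(len(zs)-1,-1,-1):
        path.append((xs[j],zs[k],np.degrees(ths[i]),C[k][i,j]))
        if k:i,j=back[k-1][i,j]
    for p in path:print("x %.0f z %.0f th %.1f clr %.1f"%p)
E
python3 plan.py
python3 - <<'E'
from h import *
np.set_printoptions(precision=4,suppress=True)
robot.move_ptp([0.30,0.38,0.40],Q(Rdown(0.3)))
import pickle
out=[]
for (x,y,yaw) in [(0.50,.17,-.1),(.56,.17,-.1),(.52,-.14,-.1),(.46,-.14,-.1)]:
    robot.move_ptp([x,y,0.34],Q(Rdown(yaw)))
    s=robot.sense();p=robot.capture("wrist");out.append((s,p))
    if len(out)==1:print(np.array(p["tool_from_camera"]))
    for k in ("pump","pump_spout","empty_tin_mouth","empty_tin") if y>0 else ("cap","full_tin_mouth","full_tin"):
        for d in robot.pinpoint(p,k)[:2]:
            if d["p"]>.25: print(x,y,k,round(d["p"],2),np.round(d["pixel"],1),atz(ray(p,d["pixel"],s),.126))
pickle.dump(out,open("w.pkl","wb"))
cv2.imwrite("pics/w.png",np.vstack([np.hstack([cv2.resize(out[i][1]["color"],(400,250)) for i in r]) for r in ((0,1),(2,3))]))
print(robot.sense()["time"])
E
```

```text
x -50 z 135 th 40.0 clr 28.8
x -50 z 132 th 40.0 clr 26.0
x -50 z 129 th 40.0 clr 23.3
x -50 z 126 th 40.0 clr 20.7
x -50 z 123 th 40.0 clr 18.1
x -50 z 120 th 40.0 clr 15.8
x -50 z 117 th 40.0 clr 13.6
x -50 z 114 th 40.0 clr 11.6
x -50 z 111 th 40.0 clr 9.6
x -50 z 108 th 40.0 clr 8.2
x -50 z 105 th 40.0 clr 7.8
x -50 z 102 th 40.0 clr 7.8
x -50 z 99 th 40.0 clr 6.8
x -51 z 96 th 40.0 clr 6.7
x -52 z 93 th 40.0 clr 5.8
x -52 z 90 th 40.0 clr 5.6
x -50 z 87 th 37.5 clr 4.4
x -48 z 84 th 35.0 clr 3.9
x -46 z 81 th 32.5 clr 3.8
x -43 z 78 th 30.0 clr 4.5
x -40 z 75 th 27.5 clr 5.1
x -36 z 72 th 25.0 clr 4.9
x -32 z 69 th 22.5 clr 4.8
x -28 z 66 th 20.0 clr 4.5
x -26 z 63 th 20.0 clr 5.3
x -22 z 60 th 17.5 clr 5.5
x -18 z 57 th 15.0 clr 5.9
x -14 z 54 th 12.5 clr 6.7
x -11 z 51 th 10.0 clr 6.8
x -10 z 48 th 10.0 clr 7.3
x -9 z 45 th 10.0 clr 6.9
x -7 z 42 th 7.5 clr 7.4
x -6 z 39 th 7.5 clr 7.5
x -4 z 36 th 5.0 clr 8.1
x -3 z 33 th 5.0 clr 7.6
x -2 z 30 th 2.5 clr 8.3
x -1 z 27 th 2.5 clr 8.1
x 0 z 24 th 0.0 clr 9.0
x 0 z 21 th 0.0 clr 9.0
x 0 z 18 th 0.0 clr 7.8
x 0 z 15 th 0.0 clr 5.
[... 521 characters left out ...]
7 empty_tin 0.89 [326.  201.5] [0.538  0.1739 0.126 ]
0.56 0.17 pump 0.91 [324.1 195.7] [0.5911 0.1714 0.126 ]
0.56 0.17 pump_spout 0.87 [334.1 253.2] [0.6702 0.1767 0.126 ]
0.56 0.17 empty_tin_mouth 0.88 [325.3 197.7] [0.5938 0.1726 0.126 ]
0.56 0.17 empty_tin 0.79 [321.4 161.8] [0.5491 0.1723 0.126 ]
0.52 -0.14 cap 0.66 [324.9 208.9] [ 0.5685 -0.1386  0.126 ]
0.52 -0.14 full_tin_mouth 0.8 [320.8 203.7] [ 0.5612 -0.143   0.126 ]
0.52 -0.14 full_tin 0.81 [323.8 168.5] [ 0.5176 -0.135   0.126 ]
0.46 -0.14 cap 0.56 [329.1 252.9] [ 0.5693 -0.1395  0.126 ]
0.46 -0.14 full_tin_mouth 0.76 [326.7 248.9] [ 0.5632 -0.1421  0.126 ]
0.46 -0.14 full_tin 0.64 [327.7 203.3] [ 0.5011 -0.135   0.126 ]
6.075
```

View pics/w.png

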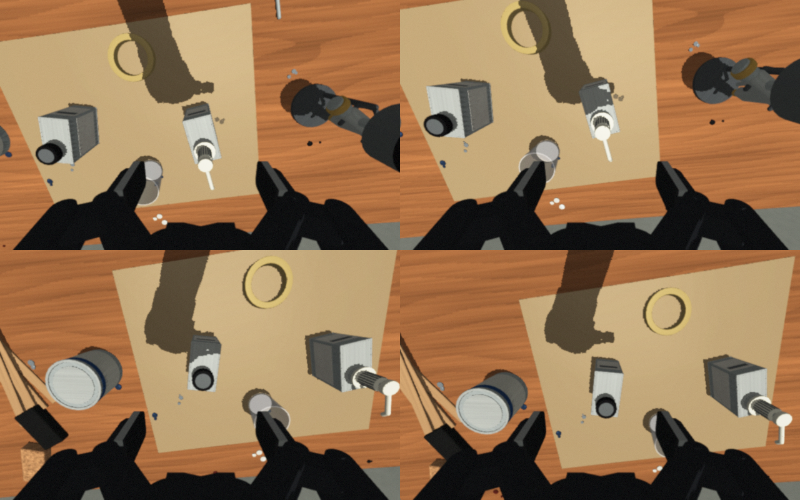

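The wrist views show the pump at about (326,240) full-res in view 1 and the cap at about (328,252) in view 4. The other objects are well clear. Next I'll rectify the tin tops to metric images to get their yaw and exact position.

```bash
cat > rect.py <<'E'
from h import *
import pickle
np.set_printoptions(precision=4,suppress=True)
out=pickle.load(open("w.pkl","rb"))
top=robot.capture("top")
def rectify(p,s,c,z,half=.09,n=360):
    g=np.linspace(-half,half,n)
    # image right = -y, up = +x
    U,V=np.meshgrid(g,g)
    X=np.stack([c[0]-V,c[1]-U,np.full_like(U,z)],-1).reshape(-1,3)
    R,t=ext(p,s);K=np.array([[p["fx"],0,p["cx"]],[0,p["fy"],p["cy"]],[0,0,1]])
    q=cv2.projectPoints(X,cv2.Rodrigues(R)[0],t,K,np.array(p["dist_coeffs"],float))[0].reshape(n,n,2).astype(np.float32)
    return cv2.remap(p["color"],q[...,0],q[...,1],cv2.INTER_LINEAR)
tiles=[]
for c,srcs in (((.575,.172),[out[0],out[1],(None,top)]),((.545,-.14),[out[2],out[3],(None,top)])):
    row=[]
    for s,p in srcs:
        im=rectify(p,s,c,.112);hsv=cv2.cvtColor(im,cv2.COLOR_BGR2HSV)
        m=((hsv[...,1]<60)&(hsv[...,2]>130)).astype(np.uint8)
        m=cv2.morphologyEx(m,cv2.MORPH_OPEN,np.ones((17,17),np.uint8))
        n,l,st,ce=cv2.connectedComponentsWithStats(m)
        if n>1:
            k=1+st[1:,4].argmax();ct=cv2.findContours((l==k).astype(np.uint8),0,1)[0][0]
            r=cv2.minAreaRect(ct);b=cv2.boxPoints(r)
            e=max([b[1]-b[0],b[2]-b[1]],key=np.linalg.norm); 
            if e[1]>0:e=-e
            cx=c[0]-(r[0][1]-179.5)*.0005014;cy=c[1]-(r[0][0]-179.5)*.0005014
            print("rect centre",cx,cy,"size mm",np.array(r[1])*.5014,"yaw",np.arctan2(-e[0],-e[1]))
            cv2.polylines(im,[b.astype(int)],True,(0,0,255),1)
        row.append(cv2.resize(im,(266,266)))
    tiles.append(np.hstack(row))
cv2.imwrite("pics/rect.png",np.vstack(tiles))
def pp(i,k,j=0): return ray(out[i][1],k,out[i][0])
sc=robot.capture("scene")
T=lambda *r:print(*tri(r))
T(pp(0,[328.5,242.2]),pp(1,[324.1,195.7]))
print("spout");T(pp(0,[339.8,298.3]),pp(1,[334.1,253.2]),ray(sc,[377.6,244.4]),ray(top,[246.2,127.2]))
print("pump");T(pp(0,[328.5,242.2]),pp(1,[324.1,195.7]),ray(sc,[371.7,231.8]),ray(top,[244.5,153.2]))
print("emouth");T(pp(0,[327.8,242.8]),pp(1,[325.3,197.7]),ray(top,[246.3,149.2]))
print("cap");T(pp(2,[324.9,208.9]),pp(3,[329.1,252.9]),ray(sc,[277.7,228.3]),ray(top,[369.6,165]))
print("fmouth");T(pp(2,[320.8,203.7]),pp(3,[326.7,248.9]),ray(sc,[279.4,223.5]),ray(top,[368.4,167.5]))
print("full_tin");T(pp(2,[323.8,168.5]),pp(3,[327.7,203.3]),ray(sc,[282.4,240.3]),ray(top,[356.4,174.2]))
print("empty_tin");T(pp(0,[326,201.5]),pp(1,[321.4,161.8]))
E
python3 rect.py
```

```text
rect centre 0.5733046764434814 0.16791994318847656 size mm [102.2946  61.4771] yaw 0.15460066
rect centre 0.6135817147445678 0.17392446372375486 size mm [103.4216  60.4214] yaw 0.15264936
rect centre 0.5745654982177734 0.16601521076660156 size mm [105.1057  61.4231] yaw 0.15824032
rect centre 0.53805813934021 -0.13372672367858887 size mm [59.9915 47.9741] yaw 1.3787482
rect centre 0.5288783940521241 -0.13201886818237307 size mm [60.5217 68.3813] yaw -0.20176238
rect centre 0.5539912306396485 -0.13867247127685547 size mm [61.3958 86.9047] yaw -0.18998829
[0.5873 0.1719 0.1381] [0.0002477913891969155, 0.0002477913891968378]
spout
[0.6495 0.1772 0.1616] [0.0037294337133111487, 0.001608164580866596, 0.004856852478553843, 0.008702209180824844]
pump
[0.5867 0.1725 0.1351] [0.001855935108441724, 0.0016745622130451751, 0.0032073785398530757, 0.005812993726368315]
emouth
[0.5935 0.1723 0.1283] [0.0014402743974293534, 0.0005331271586044374, 0.0013678175771120943]
cap
[ 0.5675 -0.1421  0.1243] [0.003793963107376901, 0.0034980561730190364, 0.002939380961003153, 0.008592176719962286]
fmouth
[ 0.5569 -0.1411  0.1345] [0.0021749493921834418, 0.0019192322415577574, 0.0049422250449681245, 0.004399273080933206]
full_tin
[ 0.5472 -0.1353 -0.0007] [0.002551386693890629, 0.0031831724795622768, 0.003149802026725957, 0.00804583910412521]
empty_tin
[0.5643 0.1719 0.0463] [0.000909830011222927, 0.0009098300112229686]
```

View pics/rect.png

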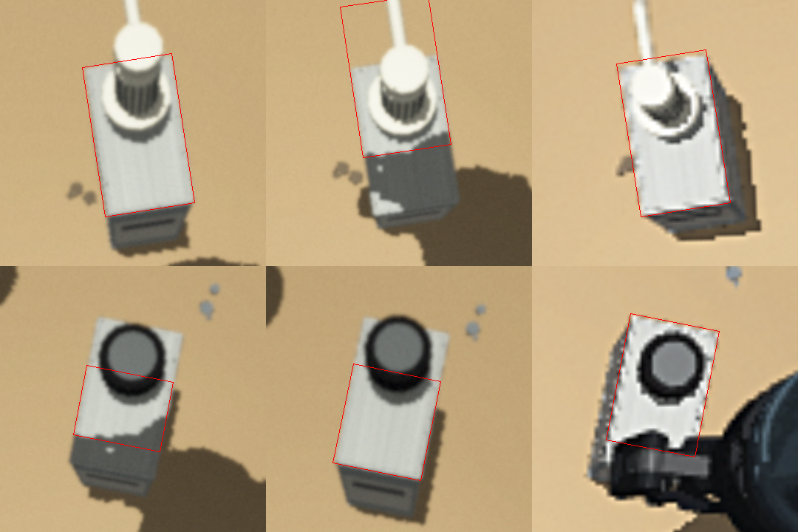

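Left tin: yaw 0.155, mouth about (0.592, 0.171). Right tin: yaw about -0.195, mouth about (0.564, -0.140). I'll pull the cap, park it at (0.45, -0.27), and then look at the open bore.

```bash
cat > s1.py <<'E'
from h import *
import pickle
np.set_printoptions(precision=4,suppress=True)
y=-.195;m=np.array([.564,-.140]);q=Q(Rdown(y))
robot.move_ptp([*m,.19],q)
robot.servo_line([*m,.121],vel=.12,threshold=15)
s=robot.sense();print("down",s["position"],s["wrist_force"])
robot.close_gripper();s=robot.sense();print("grip",s["grip_width"],s["finger_force"],s["position"],s["wrist_force"])
robot.servo_line([*m,.175],vel=.1)
s=robot.sense();print("up",s["grip_width"],s["wrist_force"])
robot.move_ptp([.45,-.27,.07],q)
print(robot.servo_line([.45,-.27,.004],vel=.08,threshold=4))
s=robot.sense();print(s["position"],s["wrist_force"],s["grip_width"])
robot.let_go()
robot.servo_line([.45,-.27,.09],vel=.25)
out=[]
for x,yy in ((.45,-.14),(.50,-.12)):
    robot.move_ptp([x,yy,.29],q)
    s=robot.sense();p=robot.capture("wrist");out.append((s,p))
    for k in("full_tin_mouth","full_tin","cap"):
        for d in robot.pinpoint(p,k)[:1]: print(k,round(d["p"],2),d["pixel"],atz(ray(p,d["pixel"],s),.01 if k=="cap" else .126))
pickle.dump(out,open("w2.pkl","wb"))
cv2.imwrite("pics/w2.png",np.hstack([cv2.resize(o[1]["color"],(400,250)) for o in out]))
print(robot.sense()["time"])
E
python3 s1.py
```

```text
down [ 0.5647 -0.1404  0.1224] [-0.1309 -0.2866 -0.0715]
grip 0.039858258844360325 60.523749589920044 [ 0.5648 -0.1403  0.122 ] [0.259  0.4302 5.5526]
up 0.04005652406831356 [ 0.2364 -0.1562 -0.6743]
True
[ 0.4496 -0.2691  0.006 ] [-1.3243 -0.0861  5.5624] 0.03971142215319628
full_tin_mouth 0.76 [340.6, 276.8] [ 0.5628 -0.1395  0.126 ]
full_tin 0.8 [332.7, 222.3] [ 0.4952 -0.1361  0.126 ]
cap 0.95 [232.0, 179.3] [ 0.4499 -0.2683  0.01  ]
full_tin_mouth 0.75 [313.0, 237.8] [ 0.5603 -0.1405  0.126 ]
full_tin 0.9 [315.4, 191.3] [ 0.5087 -0.1273  0.126 ]
cap 0.77 [205.5, 148.8] [ 0.4527 -0.2719  0.01  ]
13.1167
```

View pics/w2.png

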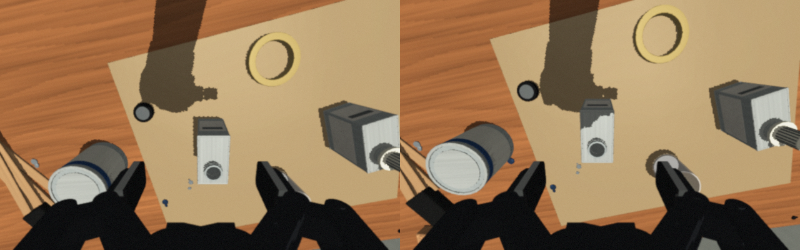

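The cap stands at about (232,179) full-res. The open bore is at about (340,277) in the first view. Next I'll refine the fresh tin's bore and outline from these views.

```bash
cat > s2.py <<'E'
import re
src=open("rect.py").read().split("tiles=[]")[0].replace("w.pkl","w2.pkl").replace('top=robot.capture("top")',''); exec(src)
row=[]
for s,p in out:
    c=(.55,-.138)
    im=rectify(p,s,c,.112);hsv=cv2.cvtColor(im,cv2.COLOR_BGR2HSV)
    m=((hsv[...,1]<60)&(hsv[...,2]>130)).astype(np.uint8)
    m=cv2.morphologyEx(m,cv2.MORPH_OPEN,np.ones((9,9),np.uint8))
    n,l,st,ce=cv2.connectedComponentsWithStats(m);k=l[230,200] or 1+st[1:,4].argmax()
    ct=cv2.findContours((l==k).astype(np.uint8),0,1)[0][0];r=cv2.minAreaRect(ct);b=cv2.boxPoints(r)
    f=lambda u,h=.5014e-3:(c[0]-(u[1]-179.5)*h,c[1]-(u[0]-179.5)*h)
    print("rect",np.array(f(r[0])),np.array(r[1])*.5014,r[2])
    print(" corners",np.array([f(v) for v in b]))
    cv2.polylines(im,[b.astype(int)],True,(0,0,255),1)
    c2=(.563,-.140);im2=rectify(p,s,c2,.126,half=.035)
    g=cv2.cvtColor(im2,cv2.COLOR_BGR2GRAY)
    h=(g<90).astype(np.uint8);h=cv2.morphologyEx(h,cv2.MORPH_OPEN,np.ones((9,9),np.uint8))
    n,l,st,ce=cv2.connectedComponentsWithStats(h);kk=l[180,180]
    if kk:
        ct=max(cv2.findContours((l==kk).astype(np.uint8),0,1)[0],key=len);e=cv2.fitEllipse(ct);cv2.ellipse(im2,e,(0,0,255),1)
        print(" bore",np.array(f(e[0],.07/359)) + np.array(c2)-np.array(c),"axes mm",np.array(e[1])*70/359)
    row+=[cv2.resize(im,(200,200)),cv2.resize(im2,(200,200))]
cv2.imwrite("pics/rect2.png",np.hstack(row))
E
python3 s2.py
```

```text
rect [ 0.5456 -0.1355] [ 60.5729 102.0693] 11.309932708740234
 corners [[ 0.5015 -0.0958]
 [ 0.6016 -0.1158]
 [ 0.5897 -0.1752]
 [ 0.4896 -0.1552]]
 bore [ 0.5632 -0.1388] axes mm [23.9213 24.1917]
rect [ 0.548  -0.1359] [60.3762 97.251 ] 11.309932708740234
 corners [[ 0.5062 -0.0968]
 [ 0.6016 -0.1158]
 [ 0.5897 -0.175 ]
 [ 0.4944 -0.156 ]]
 bore [ 0.5631 -0.1388] axes mm [24.1188 24.3116]
```

View pics/rect2.png

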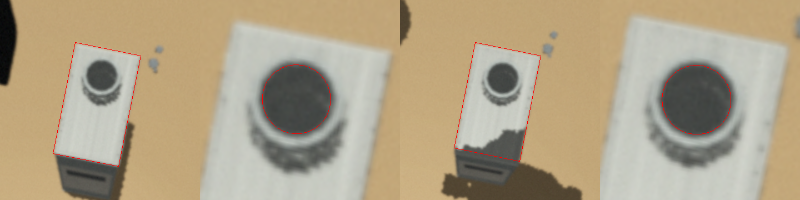

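```bash
cat > s3.py <<'E'
src=open("rect.py").read().split("tiles=[]")[0].replace('top=robot.capture("top")',''); exec(src)
row=[]
c=(.615,.172);hh=.06/359*2
f=lambda u:np.array((c[0]-(u[1]-179.5)*hh/1,c[1]-(u[0]-179.5)*hh))
for s,p in out[:2]:
    im=rectify(p,s,c,.173,half=.06);hsv=cv2.cvtColor(im,cv2.COLOR_BGR2HSV)
    m=((hsv[...,1]<45)&(hsv[...,2]>205)).astype(np.uint8)
    # spout: rows beyond head
    pts=[]
    for r in range(0,360):
        xs=np.flatnonzero(m[r]); 
        if 8<len(xs)<36 and xs[-1]-xs[0]<40: pts.append((xs.mean(),r,len(xs)))
    P=np.array(pts);P=P[P[:,1]<150]
    W=np.array([f(v[:2]) for v in P]);a=np.polyfit(W[:,0],W[:,1],1);print("spout rows",P[0],P[-1],"yaw",np.arctan(a[0]),"line y at x=.5915:",np.polyval(a,.5915),"tip",W[0])
    im6=rectify(p,s,c,.186,half=.06);g=cv2.cvtColor(im6,cv2.COLOR_BGR2GRAY)
    C=cv2.HoughCircles(cv2.medianBlur(g,5),cv2.HOUGH_GRADIENT,1,60,param1=100,param2=12,minRadius=37,maxRadius=44)
    if C is not None:
        for q in C[0][:2]:print(" head",f(q[:2]),"r mm",q[2]*hh*1000);
        q=C[0][0];cv2.circle(im6,(int(q[0]),int(q[1])),int(q[2]),(0,0,255),1)
    im7=rectify(p,s,c,.132,half=.06);g=cv2.cvtColor(im7,cv2.COLOR_BGR2GRAY)
    C=cv2.HoughCircles(cv2.medianBlur(g,5),cv2.HOUGH_GRADIENT,1,60,param1=80,param2=12,minRadius=62,maxRadius=70)
    if C is not None:
        for q in C[0][:2]:print(" flange",f(q[:2]),"r mm",q[2]*hh*1000)
        q=C[0][0];cv2.circle(im7,(int(q[0]),int(q[1])),int(q[2]),(0,0,255),1)
    for v in P[::6]:cv2.circle(im,(int(v[0]),int(v[1])),2,(0,0,255),-1)
    row.append(np.hstack([cv2.resize(i,(260,260)) for i in(im,im6,im7)]))
cv2.imwrite("pics/pump.png",np.vstack(row))
q=robot.sense()["joints"]
for nm,mm,y in(("old",np.array([.5913,.170]),.155),("new",np.array([.5631,-.1388]),-.197)):
    for x,z,l in((0,0,0),(-28,66,20),(-46,81,32.5),(-52,90,40),(-50,135,40)):
        l=np.radians(l);o=np.array([x,z])/1000+.010*np.array([-np.sin(l),np.cos(l)])
        P=[*(mm+o[0]*np.array([np.cos(y),np.sin(y)])),.126+o[1]];j=robot.inverse_kinematics(P,Q(Rdown(y,l)));print(nm,np.round(P,3),None if j is None else np.round(j,2))
E
python3 s3.py
```

```text
spout rows [159.  70.   9.] [172. 149.  21.] yaw 0.1500818517202086 line y at x=.5915: 0.16940808442605715 tip [0.6516 0.1789]
 head [0.5916 0.1703] r mm 12.969358
 flange [0.5906 0.17  ] r mm 21.727018
spout rows [157.  71.   9.] [171. 149.  21.] yaw 0.15425407451004056 line y at x=.5915: 0.16966310360177717 tip [0.6513 0.1795]
 head [0.5909 0.1703] r mm 13.002786
 head [0.5692 0.1703] r mm 14.506964
 flange [0.5903 0.1703] r mm 21.1922
 flange [0.616  0.1633] r mm 21.693592
old [0.591 0.17  0.136] [0.18 0.5  0.02 1.09 0.   0.02]
old [0.56  0.165 0.201] [ 0.18  0.12 -0.41  0.69 -0.01  0.03]
old [0.541 0.162 0.215] [ 0.19 -0.07 -0.69  0.39 -0.02  0.03]
old [0.534 0.161 0.224] [ 0.19 -0.16 -0.84  0.2  -0.02  0.03]
old [0.536 0.161 0.269] [ 0.19 -0.2  -0.74  0.33 -0.02  0.03]
new [ 0.563 -0.139  0.136] [-0.35  0.43 -0.09  1.05  0.   -0.15]
new [ 0.532 -0.133  0.201] [-0.4   0.05 -0.49  0.69  0.07 -0.19]
new [ 0.513 -0.129  0.215] [-0.44 -0.15 -0.75  0.42  0.13 -0.21]
new [ 0.506 -0.127  0.224] [-0.48 -0.24 -0.89  0.24  0.18 -0.22]
new [ 0.508 -0.128  0.269] [-0.47 -0.28 -0.79  0.38  0.18 -0.21]
```

View pics/pump.png

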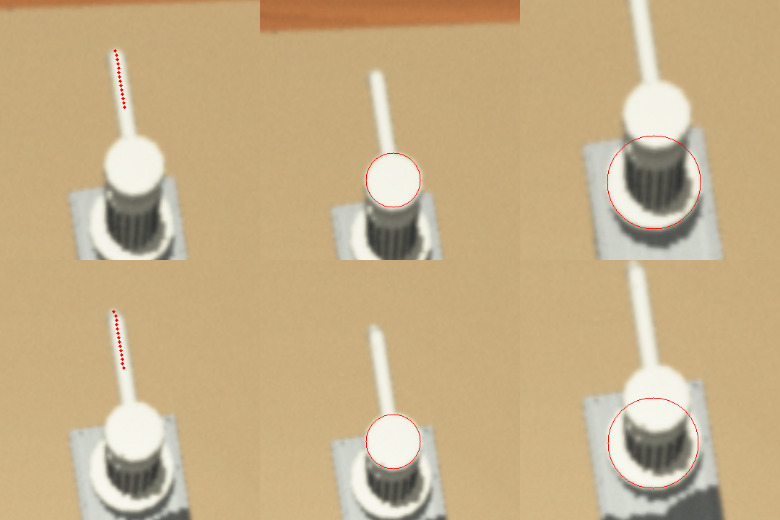

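The pump axis is at (0.591, 0.170) with yaw 0.153, matching its tin. Now I'll check the waypoint path, then grasp the pump and draw it out.

```bash
cat > path.py <<'E'
import numpy as np
from plan import clear
G=.010
W=[(0,0,0),(0,22,0),(-6,39,7.5),(-11,51,10),(-28,66,20),(-43,78,30),(-52,90,40),(-50,108,40),(-50,138,40)]
def tcp(w,g=G*1000):
    l=np.radians(w[2]);return np.array([w[0]-g*np.sin(l),w[1]+g*np.cos(l),l])
def world(w,m,y,rim=.126):
    a=tcp(w);return [m[0]+a[0]/1e3*np.cos(y),m[1]+a[0]/1e3*np.sin(y),rim+a[1]/1e3],a[2]
if __name__=="__main__":
    for a,b in zip(W,W[1:]):
        A,B=tcp(a),tcp(b);c=[]
        for t in np.linspace(0,1,15):
            x,z,l=A+(B-A)*t;c.append(clear(x+10*np.sin(l),z-10*np.cos(l),l))
        print(a,b,"min clr %.1f"%min(c))
E
cat > s4.py <<'E'
from h import *
from path import *
np.set_printoptions(precision=4,suppress=True)
m=np.array([.591,.170]);y=.154
p,_=world(W[0],m,y)
robot.move_ptp([m[0]-.0,m[1],.235],Q(Rdown(y)))
robot.servo_line(p,vel=.12,threshold=12)
s=robot.sense();print("down",s["position"],s["wrist_force"])
robot.close_gripper();s=robot.sense();print("grip",s["grip_width"],s["finger_force"],s["position"],s["wrist_force"])
for w in W[1:]:
    p,l=world(w,m,y)
    st=robot.servo_line(p,Q(Rdown(y,l)),vel=.06,threshold=10)
    s=robot.sense();print(w,st,s["position"]-p,s["wrist_force"],round(s["grip_width"],4),round(s["time"],2))
    if st: break
sc=robot.capture("scene");tp=robot.capture("top")
l=np.radians(W[-1][2]);R=Rn.from_euler("z",y).as_matrix()@Rn.from_euler("y",-l).as_matrix()
org=np.array([*(m+W[-1][0]/1e3*np.array([np.cos(y),np.sin(y)])),.126+W[-1][1]/1e3])
for k,v in(("pump_foot",[-.0312,0,-.113]),("pump_spout",[.057,0,.047])):
    X=org+R@np.array(v);print(k,"pred",X)
    rs=[]
    for c in(sc,tp):
        for d in robot.pinpoint(c,k)[:3]:
            r=ray(c,d["pixel"]);print("  ",round(d["p"],2),np.round(d["pixel"],1),"pred px",proj(c,X))
print(robot.sense()["time"])
cv2.imwrite("pics/held.png",np.hstack([sc["color"][130:330,250:450],tp["color"][60:260,180:380]]).repeat(2,0).repeat(2,1))
E
python3 path.py && python3 s4.py
```

```text
(0, 0, 0) (0, 22, 0) min clr 2.5
(0, 22, 0) (-6, 39, 7.5) min clr 7.5
(-6, 39, 7.5) (-11, 51, 10) min clr 6.8
(-11, 51, 10) (-28, 66, 20) min clr 4.4
(-28, 66, 20) (-43, 78, 30) min clr 4.3
(-43, 78, 30) (-52, 90, 40) min clr 3.2
(-52, 90, 40) (-50, 108, 40) min clr 5.6
(-50, 108, 40) (-50, 138, 40) min clr 8.2
down [0.5916 0.1699 0.1369] [ 0.93   -0.2315 -0.1131]
grip 0.024550864987763887 58.855560421943665 [0.5913 0.1702 0.1364] [-0.9974  0.1004  2.7332]
(0, 22, 0) False [0.0003 0.     0.0003] [-0.1272  0.1996 -1.2241] 0.0245 16.38
(-6, 39, 7.5) False [-0.0007 -0.0001 -0.0001] [ 0.44   -0.0773 -2.6462] 0.0248 16.83
(-11, 51, 10) False [ 0.0002 -0.     -0.0002] [-0.0375 -0.1703 -2.4467] 0.0243 17.2
(-28, 66, 20) False [ 0.     -0.0001 -0.0002] [ 0.6345 -0.1672 -1.7546] 0.0244 17.74
(-43, 78, 30) False [0.0005 0.     0.    ] [ 0.2096 -0.0151 -1.3308] 0.0245 18.23
(-52, 90, 40) False [ 0.0003  0.     -0.0002] [ 0.7374 -0.8979 -0.926 ] 0.0244 18.62
(-50, 108, 40) False [0.0012 0.0001 0.001 ] [-0.071  -0.1701 -1.9905] 0.0244 19.07
(-50, 138, 40) False [-0.0002 -0.     -0.0003] [-0.6318  0.2785 -1.9493] 0.0245 19.73
pump_foot pred [0.5897 0.1698 0.1574]
   0.81 [371.9 230.9] pred px [372.4765 228.5519]
   0.77 [414.3 193. ] pred px [372.4765 228.5519]
   0.82 [188.  241.4] pred px [245.786  148.7144]
   0.79 [249.8 147.7] pred px [245.786  148.7144]
pump_spout pred [0.5549 0.1644 0.3366]
   0.71 [428.3 161.7] pred px [376.0624 186.3991]
   0.58 [375.  188.8] pred px [376.0624 186.3991]
   0.58 [325.6 280.6] pred px [376.0624 186.3991]
   0.75 [159.6 298.9] pred px [233.5894 147.6943]
   0.74 [235.4 150.1] pred px [233.5894 147.6943]
20.025
```

View pics/held.png

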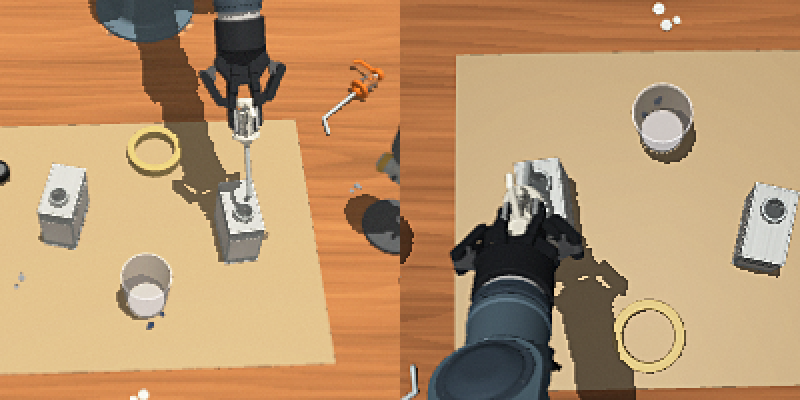

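The pump is out of the old tin. It's held leaning, with the foot at about px (372,230) in scene, close to the prediction. Now I'll insert it into the fresh tin.

```bash
cat > s5.py <<'E'
from h import *
from path import *
np.set_printoptions(precision=4,suppress=True)
m=np.array([.5631,-.1388]);y=-.197
p,l=world(W[-1],m,y);robot.move_ptp(p,Q(Rdown(y,l)));robot.wait(.2)
s=robot.sense();print(s["position"]-p,s["wrist_force"],s["time"])
ok=True
for w in W[-2:0:-1]+[(0,3,0)]:
    p,l=world(w,m,y)
    st=robot.servo_line(p,Q(Rdown(y,l)),vel=.05,threshold=8)
    s=robot.sense();print(w,st,s["position"]-p,s["wrist_force"],round(s["grip_width"],4),round(s["time"],2))
    if st: ok=False;break
if ok:
    p,l=world((0,-4,0),m,y)
    print("seat",robot.servo_line(p,vel=.02,threshold=5));s=robot.sense();print(s["position"],s["wrist_force"],s["time"])
tp=robot.capture("top");sc=robot.capture("scene")
cv2.imwrite("pics/seat.png",np.hstack([sc["color"][130:330,220:420],tp["color"][60:260,220:420]]).repeat(2,0).repeat(2,1))
E
python3 s5.py
```

```text
[ 0.0003  0.001  -0.0001] [ 0.7964  1.0139 -1.3526] 21.325
(-50, 108, 40) False [ 0.0001 -0.0001  0.0001] [ 0.1372 -0.329  -1.0184] 0.0246 22.07
(-52, 90, 40) False [-0.0004  0.0002 -0.0007] [ 0.6047 -0.1534 -1.7111] 0.0248 22.58
(-43, 78, 30) False [ 0.0008 -0.0002  0.0004] [ 0.1931  0.767  -1.2752] 0.0249 23.03
(-28, 66, 20) False [-0.0008  0.0003 -0.0006] [-0.3179  0.0337 -1.9671] 0.0244 23.58
(-11, 51, 10) False [-0.0007  0.0002 -0.0002] [-0.6505 -0.0035 -1.5397] 0.024 24.21
(-6, 39, 7.5) False [-0.0004  0.0001 -0.0001] [-0.2557 -0.1411 -1.9473] 0.0248 24.62
(0, 22, 0) False [ 0.0001 -0.      0.0001] [-0.1228  0.343  -2.1904] 0.0241 25.13
(0, 3, 0) False [-0.0004  0.0001 -0.0003] [-0.229  -0.1277 -1.8183] 0.0246 25.67
seat True
[ 0.5639 -0.1391  0.1364] [-0.1368 -0.8421  4.3021] 25.9417
```

It went in without contact and met resistance at exactly the original seated height. Next: release, fetch the cap, and re-measure the old tin's bore on the way.

```bash
cat > s6.py <<'E'
src=open("rect.py").read().split("out=pickle")[0]+"def rectify"+open("rect.py").read().split("def rectify")[1].split("tiles=[]")[0]
exec(src)
y=-.197;m=np.array([.5631,-.1388]);q=Q(Rdown(y))
robot.let_go();robot.wait(.2)
robot.servo_line([*m,.26],q,vel=.15)
c=[.4497,-.2693]
robot.move_ptp([*c,.10],q)
robot.servo_line([*c,.0065],vel=.12,threshold=12)
robot.close_gripper();s=robot.sense();print("grip",s["grip_width"],s["position"],s["finger_force"])
robot.servo_line([*c,.15],vel=.2)
robot.move_ptp([.40,-.02,.30],Q(Rdown(-.1)))
robot.move_ptp([.48,.165,.29],Q(Rdown(.154)))
robot.wait(.2);s=robot.sense();p=robot.capture("wrist");tp=robot.capture("top")
print("grip",s["grip_width"],s["time"])
c2=(.591,.170);im2=rectify(p,s,c2,.126,half=.035)
h=(cv2.cvtColor(im2,cv2.COLOR_BGR2GRAY)<90).astype(np.uint8);h=cv2.morphologyEx(h,cv2.MORPH_OPEN,np.ones((9,9),np.uint8))
n,l,st,ce=cv2.connectedComponentsWithStats(h);kk=l[180,180]
if kk:
    ct=max(cv2.findContours((l==kk).astype(np.uint8),0,1)[0],key=len);e=cv2.fitEllipse(ct);cv2.ellipse(im2,e,(0,0,255),1)
    k=.07/359;print("bore",c2[0]-(e[0][1]-179.5)*k,c2[1]-(e[0][0]-179.5)*k,"axes",np.array(e[1])*k*1000)
cv2.imwrite("pics/s6.png",np.hstack([cv2.resize(p["color"],(480,300)),cv2.resize(tp["color"][80:230,210:410],(300,300)*1)[:,:300]][:2]))
E
python3 s6.py
```

```text
grip 0.03999294814896396 [ 0.4502 -0.2698  0.0074] 60.06792604923248
grip 0.039692112623201284 33.225
bore 0.5910108150386544 0.1699523007703691 axes [82.6593 83.0036]
```

View pics/s6.png

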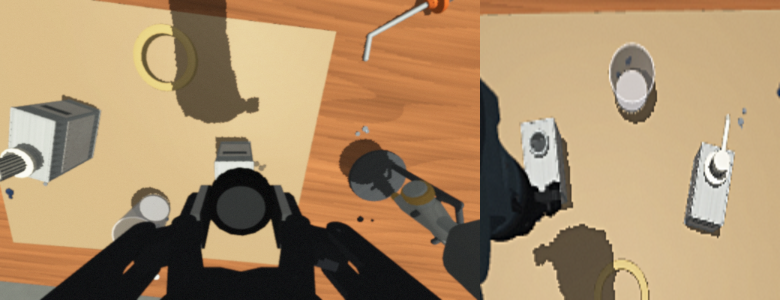

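The held cap hides the bore in the wrist view. The top view shows the pump upright in the fresh tin, spout away from the robot, and the old tin's bore in clear view. I'll check from the top image whether the old tin moved.

```bash
cat > s7.py <<'E'
src=open("rect.py").read().split("out=pickle")[0]+"def rectify"+open("rect.py").read().split("def rectify")[1].split("tiles=[]")[0]
exec(src)
tp=robot.capture("top");tp0=dict(tp);tp0["color"]=cv2.imread("pics/top0.png")
for n,p in(("before",tp0),("now",tp)):
    c2=(.591,.170);im=rectify(p,None,c2,.126,half=.035)
    if n=="now":
        h=(cv2.cvtColor(im,cv2.COLOR_BGR2GRAY)<110).astype(np.uint8)
        l=cv2.connectedComponents(cv2.morphologyEx(h,cv2.MORPH_OPEN,np.ones((9,9),np.uint8)))[1];kk=l[180,180]
        if kk:
            e=cv2.fitEllipse(max(cv2.findContours((l==kk).astype(np.uint8),0,1)[0],key=len));k=.07/359
            print("bore",c2[0]-(e[0][1]-179.5)*k,c2[1]-(e[0][0]-179.5)*k,"axes",np.array(e[1])*k*1000)
a=cv2.cvtColor(tp0["color"],cv2.COLOR_BGR2GRAY)[158:190,236:274].astype(np.float32)
b=cv2.cvtColor(tp["color"],cv2.COLOR_BGR2GRAY)[152:196,230:280].astype(np.float32)
r=cv2.matchTemplate(b,a,cv2.TM_CCOEFF_NORMED);print("shift px",np.array(cv2.minMaxLoc(r)[3])-6,r.max())
for k in("empty_tin_mouth","full_tin_mouth"):
    for d in robot.pinpoint(tp,k)[:2]:print(k,round(d["p"],2),d["pixel"],atz(ray(tp,d["pixel"]),.126))
E
python3 s7.py
```

```text
bore 0.5914687240728096 0.16826492862116993 axes [24.4206 24.9582]
shift px [ 0 -2] 0.45356914
empty_tin_mouth 0.66 [248.7, 148.6] [0.5966 0.1675 0.126 ]
full_tin_mouth 0.96 [368.7, 168.4] [ 0.5521 -0.1456  0.126 ]
```

The old tin hasn't moved: the top view gives (0.5915, 0.1683), and its known bias explains the difference. Plugging the cap in.

```bash
cat > s8.py <<'E'
from h import *
np.set_printoptions(precision=4,suppress=True)
y=.154;m=np.array([.5913,.1700]);q=Q(Rdown(y))
robot.move_ptp([*m,.19],q)
robot.servo_line([*m,.145],vel=.1);robot.wait(.2)
st=robot.servo_line([*m,.119],vel=.03,threshold=5);s=robot.sense();print(st,s["position"],s["wrist_force"],s["time"])
if st and s["position"][2]<.1265:
    robot.let_go();robot.wait(.1)
    robot.servo_line([*m,.20],vel=.15)
    robot.move_ptp([.33,.02,.36],Q(Rdown(0)))
    s=robot.sense();p=robot.capture("wrist");sc=robot.capture("scene");tp=robot.capture("top")
    for k,z in(("cap",.126),("pump",.126),("pump_spout",.173),("empty_tin",0),("full_tin",0)):
        for c in(sc,tp):
            print(k,[(round(d["p"],2),np.round(atz(ray(c,d["pixel"]),z),3)) for d in robot.pinpoint(c,k)[:2]])
    cv2.imwrite("pics/fin.png",np.hstack([cv2.resize(sc["color"][160:310,240:440],(400,300)),cv2.resize(tp["color"][90:240,210:410],(400,300))]))
    cv2.imwrite("pics/finw.png",p["color"])
print(robot.sense()["time"])
E
python3 s8.py
```

```text
True [0.5911 0.17   0.1234] [-0.331   0.0892  4.3696] 35.6083
cap [(0.45, array([0.589, 0.166, 0.126])), (0.3, array([ 0.562, -0.14 ,  0.126]))]
cap [(0.49, array([0.592, 0.173, 0.126]))]
pump [(0.63, array([ 0.569, -0.137,  0.126])), (0.62, array([0.335, 0.395, 0.126]))]
pump [(0.85, array([0.263, 0.391, 0.126])), (0.79, array([ 0.554, -0.139,  0.126]))]
pump_spout [(0.74, array([0.31 , 0.391, 0.173])), (0.62, array([ 0.632, -0.15 ,  0.173]))]
pump_spout [(0.82, array([ 0.616, -0.157,  0.173])), (0.6, array([0.212, 0.37 , 0.173]))]
empty_tin [(0.78, array([0.577, 0.167, 0.   ]))]
empty_tin [(0.92, array([0.58 , 0.168, 0.   ]))]
full_tin [(0.6, array([ 0.545, -0.129,  0.   ]))]
full_tin [(0.93, array([ 0.551, -0.135,  0.   ]))]
38.825
```

View pics/fin.png

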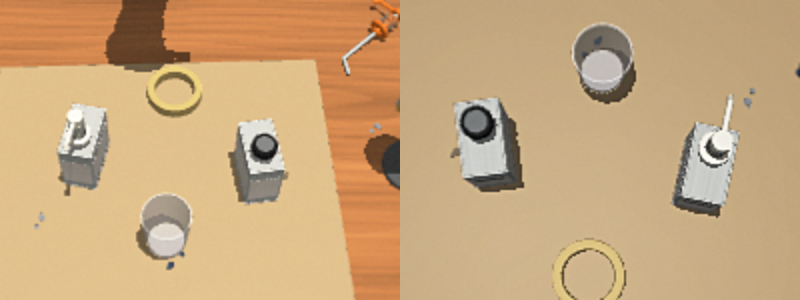

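The cap sits on the old tin (px ~478,122 in the right tile) at exactly the expected height. The pump is upright in the fresh tin (~718,147) with its spout away from the robot, and the tins and bystanders are where they were.

```bash
python3 -c "
from rig import robot
print(robot.sign_off())"
```

```text
the job is handed in; nothing more can be done
None
```

The job is handed in: the pump is seated in the fresh tin, the cap is in the old tin's neck, and the tins and other bench objects are where they were, after about 39 s of the 67 s allowed.

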